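# Snap the charger onto its mount

## Task

The black charger is lying on the sloping oak rest: take it off and put it back on its mounting base on the bench, lined up with the base so that the slots in its two ears go over the two snap hooks. Hold it level above the hooks and push it straight down until both sides have clicked and it sits fully home, flat on the base, without crushing the base; then let go. Leave everything else on the bench where it is.

Things in the scene. Friction and masses are not known exactly. Their poses are not given: they have to be found in the camera images.
- charger_mid (a point): Centre of the matte black plastic charger's body, half-way up: body 84 mm long (x), 50 mm wide (y), 42 mm high (z, out of its flat top); 0.2 to 0.4 kg. It starts on the rest, lip under its low end, x pointing up the slope, so pitched 34 degrees (its z leans to the robot's right). Its long sides, 50 mm apart, are free: grasp them with the tool leaning as the charger does. Both ends are alike
- ear_a (a point): At each end of the charger, flush with its underside, sticks out a flat ear 22 mm long, 32 mm wide, 6 mm thick (overall length 128 mm) with a through slot 12 mm along x by 18 mm along y, its centre 52 mm from the middle. This point: underside of the bar closing the slot at the +x end, 61 mm from the middle
- ear_b (a point): The same point of the ear at the charger's -x end
- dock_seat (a point): Centre of the top face of the fixed mounting base, a level grey plastic plate 150 mm long (x), 70 mm wide (y), 14 mm thick, z up, with a springy hook near each end. Home, the charger's underside lies on this face, centred, long axes parallel, either way round. The two hooks together resist with 10 to 20 N, less after the click; then it stops hard on the face. Over 120 N crushes the base
- hook_a (a joint): Bend of the hook at the base's +x end, rad: 0 upright, positive bent inward (about 0.12 as an ear passes), 0 again when clicked. Hook: 12 mm wide (y), 4 mm thick stem 52.5 to 56.5 mm from the base's centre; the head juts outward to 61 mm, locks over the 6 mm ear 7 mm above the face, and slopes up and inward to its top 20 mm above the face. An ear over 2.5 mm off lands on the tops
- hook_b (a joint): The same for the hook at the base's -x end. Sides may click one after the other; an end still standing high (by 5 mm or more) can be pressed down on the charger's flat top
- rest: Fixed sloping rest of light oak, 140 mm long (its x), 60 mm wide (its y), on the bench; origin at the centre of its underside. Its slope rises 34 degrees (0.6 rad) towards its +x, roughly the robot's left (+y); the slope's surface is 75 mm above the bench at the middle; a lip 8 mm high (square to the slope) at the low end holds the charger.
- wrench: Loose chrome wrench, 180 mm long, lying flat along its x between base and rest; not to be moved
- fuse_box: Loose green flip-top fuse box, 75 x 115 x 41 mm, origin at the centre of its underside; not to be moved
- bumper: Loose blue silicone bumper block, 50 x 90 x 40 mm, origin at the centre of its underside; not to be moved
- tape: Loose roll of grey tape, 96 mm across, 25 mm high, origin at the centre of its underside; not to be moved
- grease: Loose jar, 60 mm across, 75 mm high, origin at the centre of its underside; not to be moved
- driver: Loose screwdriver, 190 mm long, lying along its x; not to be moved
Not all that is in view belongs to the job. Leave any green, orange or red look-alike of the part that bears charger_mid alone.

How it is judged:
By the outcome, as a careful person would: the job done as asked, in the order asked, and still so for the second after the job is handed in, with the robot touching nothing.
It also fails if it takes over 64 s, if anything falls off the work surface, if the arm or the gripper's body presses on something with over 40 N, if the wrist force passes 120 N, or if a joint passes its speed limit or range.

## Robot

A 6-joint arm with a two-finger parallel gripper is mounted at the origin on the work surface. World frame = base frame: x ahead of the robot, y to its left, z up, the work surface at z = 0. Lengths are in m, angles in rad, forces in N, time in s.
With the tool pointing down it reaches from about 0.425 to 0.95 m from the base axis. Payload 14.7 kg.
Tool frame: the origin (TCP) lies midway between the tips of the shut fingers; the grasp point (between the pads) lies 19 mm behind it; z points along the fingers, y is the direction in which the jaws open and shut (so a half turn about z gives the same grasp; the last joint's range is limited). The gripper opens to 85 mm and grips with 20 to 120 N. Pads are 22 mm wide; open, the fingers measure 114 mm over their backs; the gripper's body (76 mm by 85 mm) begins 54 mm behind the grasp point. The pads swing forward as they close: fully open they stand 13 mm farther back than shut.
Start: joints at [1.171, 0.48, 1.596, -0, 1.065, -0.047], TCP at [0.225, 0.61, 0.231] pointing down, gripper open.
Joint ranges: [-2.75, 2.75], [-0.82, 2.05], [0.23, 2.67], [-1.56, 4.7], [0.09, 2.69], [-2.92, 2.92]. Speed limits (rad/s): [1.89, 1.89, 2.39, 3.01, 3.01, 3.01].

## Interface

Orientations are given as a 3x3 rotation matrix whose columns are the frame's x, y, z axes.
In Python, from workcell import movep, line_to, goto_joints, let_go, close_gripper, pause, ik, grab_frame, MotionError, sign_off, get_time, get_q, get_dq, get_joint_efforts, get_position, get_tool_rot, get_ft_force, get_ft_torque, get_finger_gap gives the robot as it stands. The module is installed in compiled form; this text tells all that it offers. Calls block until the motion is done:
- movep(position, orientation): joint-space move of the TCP to a pose.
- line_to(position, orientation=None, feed=0.15, stop_force=None): straight line of the TCP; orientation=None keeps the orientation; feed is the mean speed in m/s. With stop_force (N) it stops when the force on the tool has changed by that much, and returns True; else False.
- goto_joints(angles): joint-space move.
- let_go() and close_gripper(): open the fingers fully, or close them until they stop; the grip force is fixed at half the most.
- pause(seconds).
- ik(position, orientation): joint angles nearest the present ones, or None.
- grab_frame(name): name is "side" or "top" or "wrist"; returns a dict with "img" (420x560x3 uint8, red, green, blue), "range_z" (420x560 float32, m along the optical axis (not along the pixel's ray), 0 where there is no reading), "fx", "fy", "cx", "cy" (pixels), "view" (4x4, takes a point from world to camera coordinates); the wrist camera has in their place "T_tool_cam" (4x4, takes a point from camera to tool coordinates, whose origin is the TCP and whose axes are the flange's). Camera axes: x right, y up, looking along -z (the intrinsics and any distortion apply to the point x, -y, -z); pixel columns grow to the right and rows downward; lengths in m; the calibration is good to about 2 mm. A picture is of the moment at which its call begins: read the wrist's pose just before it.
A pose or a line that the arm cannot do raises MotionError and nothing moves.
- sign_off(): hands the job in, once; it reports no verdict.
Readings, each from a call of its own:
- get_time(): time.
- get_q(): joint angles.
- get_dq(): joint speeds.
- get_joint_efforts(): joint torques, N m.
- get_position(): TCP position.
- get_tool_rot(): TCP orientation.
- get_ft_force(): force on the tool from outside, world axes, zero at the start.
- get_ft_torque(): the same for the moment, N m.
- get_finger_gap(): opening from 0.0 (shut) to 1.0 (fully open).
Only numpy, scipy, OpenCV 4.12 (cv2) and the standard library are available. Lean on these libraries where they do the work, as an engineer would, in place of code of your own. Each camera call takes 0.05 s, during which the arm holds its last target. There are 200 camera calls.

## Working session

There is one attempt and no reset: what is moved stays moved. The work goes in short steps, each a Python script; the robot and the scene stay as the last script left them, time stands still between calls to the robot, and variables do not carry over. Pictures are saved under pics/ and viewed, about 8 in all and at most 12, crops included, and the job is handed in when it is done.

```bash
mkdir -p pics
cat > h.py <<'E'
import numpy as np, cv2
from workcell import *
def world_map(f, T=None):
    # per-pixel world points; T = cam->world
    z=f["range_z"].astype(float); v,u=np.mgrid[0:z.shape[0],0:z.shape[1]]
    x=(u-f["cx"])/f["fx"]*z; y=(v-f["cy"])/f["fy"]*z
    P=np.stack([x,-y,-z,np.ones_like(z)],-1)
    if T is None: T=np.linalg.inv(f["view"])
    W=(P@T.T)[...,:3]; W[z<=0]=np.nan
    return W
def snap(name):
    T=None
    if name=="wrist":
        Tt=np.eye(4);Tt[:3,:3]=get_tool_rot();Tt[:3,3]=get_position()
    f=grab_frame(name)
    if name=="wrist": T=Tt@f["T_tool_cam"]
    return f,world_map(f,T)
def save(img,fn): cv2.imwrite("pics/"+fn,cv2.cvtColor(img,cv2.COLOR_RGB2BGR))
E
python3 - <<'E'
from h import *
for n in("top","side"):
    f,W=snap(n); save(f["img"],n+"0.png"); np.savez("pics/"+n+"0.npz",W=W,img=f["img"])
    print(n,{k:v for k,v in f.items() if k not in("img","range_z")})
print(get_time())
E
```

```text
top {'fx': 409.24001585629156, 'fy': 409.24001585629156, 'cx': 282.17089518379197, 'cy': 210.631454252907, 'view': array([[ 3.69292702e-03, -9.99854392e-01, -1.66600383e-02,
        -3.33358776e-02],
       [ 9.81322997e-01,  4.19176349e-04,  1.92366838e-01,
        -5.85451584e-01],
       [-1.92331845e-01, -1.70592754e-02,  9.81181656e-01,
        -1.29614269e+00],
       [ 0.00000000e+00,  0.00000000e+00,  0.00000000e+00,
         1.00000000e+00]])}
side {'fx': 414.56384623222243, 'fy': 414.56384623222243, 'cx': 286.45532777925274, 'cy': 215.34688947849483, 'view': array([[ 0.76210358, -0.64736474, -0.01081813, -0.47213939],
       [ 0.46317606,  0.53344213,  0.70774815, -0.30446903],
       [-0.45240035, -0.54438809,  0.706382  , -0.89221773],
       [ 0.        ,  0.        ,  0.        ,  1.        ]])}
0.1
```

View pics/top0.png

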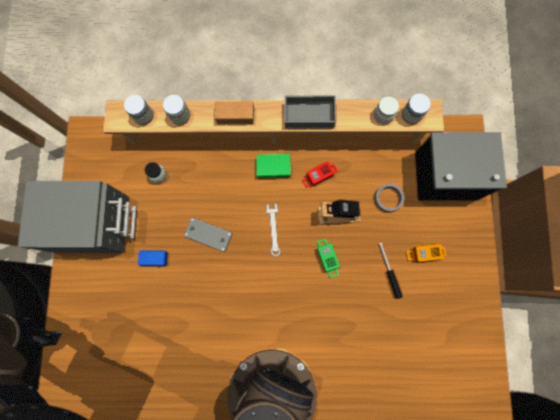

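View pics/side0.png

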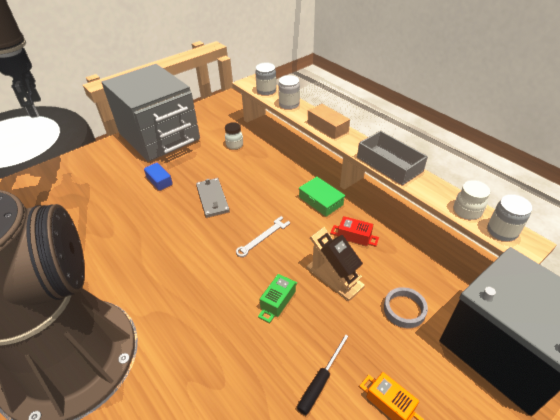

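The top view shows the base at about (208,234), the charger on its rest at about (340,211), and the wrench at (274,230). The side view shows the charger at (340,258) and the base at (212,197). Next I'll fit both from depth.

Run:
```python
from h import *
for n,br,cr in(("top",(180,236,212,256),(312,366,192,232)),("side",(190,235,170,222),(305,370,220,300))):
    d=np.load(f"pics/{n}0.npz");W=d["W"];img=d["img"].astype(int)
    u0,u1,v0,v1=br; w=W[v0:v1,u0:u1].reshape(-1,3); m=(w[:,2]>.009)&(w[:,2]<.019); p=w[m]
    r=cv2.minAreaRect(p[:,:2].astype(np.float32)*1000); print(n,"base",r,p[:,2].mean(),p.mean(0)); 
    hk=w[w[:,2]>.024]; print("hooks",len(hk),hk.round(3)[:12].tolist())
    tb=w[abs(w[:,2])<.006]; print("bench z",np.nanmean(tb[:,2]))
    u0,u1,v0,v1=cr; w=W[v0:v1,u0:u1].reshape(-1,3); c=img[v0:v1,u0:u1].reshape(-1,3)
    m=(c.max(1)<75)&(w[:,2]>.05); p=w[m]
    # dominant plane by RANSAC
    rng=np.random.default_rng(0);best=None
    for _ in range(500):
        a=p[rng.choice(len(p),3,replace=False)]; nn=np.cross(a[1]-a[0],a[2]-a[0]); 
        if np.linalg.norm(nn)<1e-6: continue
        nn/=np.linalg.norm(nn); nn*=np.sign(nn[2]); 
        if nn[2]<.6: continue
        i=abs((p-a[0])@nn)<.003
        if best is None or i.sum()>best.sum(): best=i
    q=p[best]; cc=q.mean(0); nn=np.linalg.svd(q-cc)[2][2]; nn*=np.sign(nn[2])
    print("charger top n",nn,"tilt",np.degrees(np.arccos(nn[2])),"az",np.degrees(np.arctan2(nn[1],nn[0])),"cnt",len(q),len(p))
    ax=np.array([0,0,1])-nn*nn[2];ax/=np.linalg.norm(ax);ay=np.cross(nn,ax)
    uv=np.c_[(q-cc)@ax,(q-cc)@ay].astype(np.float32)*1000
    rr=cv2.minAreaRect(uv);print("rect",rr,"centre",cc+ax*rr[0][0]/1e3+ay*rr[0][1]/1e3)
f,W=np.load("pics/top0.npz"),None
im=f["img"]
a=cv2.resize(im[205:265,170:250],(800,600),interpolation=cv2.INTER_CUBIC)[:, :]
b=cv2.resize(im[185:239,304:376],(800,600),interpolation=cv2.INTER_CUBIC)
save(np.hstack([cv2.resize(a,(400,300)),cv2.resize(b,(400,300))]),"crop.png")
```

```text
top base ((500.8131408691406, 225.19876098632812), (150.611083984375, 97.98470306396484), 68.81023406982422) 0.014427066497674845 [0.513385   0.21928895 0.01442707]
hooks 17 [[0.539, 0.276, 0.025], [0.537, 0.27, 0.035], [0.538, 0.267, 0.033], [0.535, 0.275, 0.027], [0.535, 0.272, 0.026], [0.53, 0.272, 0.038], [0.53, 0.269, 0.036], [0.528, 0.272, 0.026], [0.498, 0.172, 0.03], [0.497, 0.168, 0.033], [0.498, 0.166, 0.025], [0.494, 0.172, 0.032]]
bench z 0.0006421885400193078
charger top n [ 0.05354907 -0.55305372  0.83142293] tilt 33.75481445637205 az -84.4696122084637 cnt 205 409
rect ((2.4883346557617188, -0.6443462371826172), (46.65241622924805, 80.86991882324219), 87.81602478027344) centre [ 0.5844441  -0.2444419   0.11330204]
side base ((513.682861328125, 218.75131225585938), (154.08349609375, 70.04763793945312), 68.9625015258789) 0.013439344584328113 [0.5115654  0.21451482 0.01343934]
hooks 29 [[0.532, 0.274, 0.032], [0.534, 0.271, 0.032], [0.536, 0.269, 0.033], [0.539, 0.269, 0.031], [0.529, 0.268, 0.033], [0.532, 0.269, 0.031], [0.534, 0.266, 0.032], [0.537, 0.266, 0.03], [0.529, 0.27, 0.028], [0.532, 0.27, 0.026], [0.535, 0.269, 0.026], [0.537, 0.266, 0.026]]
bench z -0.00040621627579817216
charger top n [ 0.01518754 -0.57015849  0.82139432] tilt 34.77538470716562 az -88.47415015380376 cnt 436 773
rect ((3.146289825439453, -2.559112548828125), (84.29975128173828, 48.24239730834961), 1.3053538799285889) centre [ 0.58352007 -0.24943644  0.10922686]
```

```bash
cat >> h.py <<'E'
def Rtool(axis_az, tilt=0., flip=1):
    """tool for a part whose x axis has azimuth axis_az and pitches up by tilt; tool x = flip*part x, z = -part z"""
    c,s=np.cos(axis_az),np.sin(axis_az); ct,st=np.cos(tilt),np.sin(tilt)
    X=np.array([c*ct,s*ct,st]); Z=np.array([-c*st,-s*st,ct])
    x=flip*X; z=-Z
    return np.c_[x,np.cross(z,x),z]
E
python3 - <<'E'
from h import *
print(get_tool_rot().round(2))
top=np.array([.584,-.2465,.111])
for fl in(1,-1):
    R=Rtool(np.radians(93),.594,fl); print(fl,[ik(top-R[:,2]*d,R) for d in(-.03,.12,.2)])
    R=Rtool(np.radians(69),0,fl); print(ik([.5135,.2188,.05],R))
E
```

```text
[[-0.94  0.35 -0.  ]
 [ 0.35  0.94 -0.  ]
 [ 0.   -0.   -1.  ]]
1 [array([-0.67588135,  0.82118849,  1.50955628,  0.45338421,  1.26519184,
       -0.9675846 ]), array([-0.75485161,  0.76065203,  1.28258987,  0.39746723,  1.55368368,
       -0.90732476]), array([-0.79237158,  0.75844962,  1.12071929,  0.38513655,  1.71859645,
       -0.87683575])]
[ 3.48487051e-01  6.01155271e-01  1.95230260e+00 -4.44089210e-16
  5.88134778e-01  7.15006194e-01]
-1 [array([-0.67588135,  0.82118849,  1.50955628,  0.45338421,  1.26519184,
        2.17400805]), array([-0.75485161,  0.76065203,  1.28258987,  0.39746723,  1.55368368,
        2.2342679 ]), array([-0.79237158,  0.75844962,  1.12071929,  0.38513655,  1.71859645,
        2.26475691])]
[ 3.48487051e-01  6.01155271e-01  1.95230260e+00 -4.44089210e-16
  5.88134778e-01 -2.42658646e+00]
```

Run:
```python
from h import *
R=Rtool(np.radians(69),0); movep([.5135,.2188,.19],R); pause(.2)
f,W=snap("wrist"); save(f["img"],"wbase.png"); np.savez("pics/wbase.npz",W=W,img=f["img"]); print(f["T_tool_cam"],f["fx"],f["cx"],f["cy"])
top=np.array([.584,-.2465,.111]); R=Rtool(np.radians(93),.594)
movep(top-R[:,2]*.14,R); pause(.2)
f,W=snap("wrist"); save(f["img"],"wchg.png"); np.savez("pics/wchg.npz",W=W,img=f["img"])
a=np.vstack([cv2.imread("pics/wbase.png")[:, :],]);b=cv2.imread("pics/wchg.png")
cv2.imwrite("pics/both.png",cv2.resize(np.hstack([a,b]),(800,300),interpolation=cv2.INTER_AREA))
print(get_time(),get_ft_force())
```

```text
[[ 7.10798888e-04  9.53450632e-01  3.01548316e-01  7.71670433e-02]
 [ 9.99999747e-01 -6.85677845e-04 -1.89152884e-04  8.11040414e-05]
 [ 2.64170622e-05  3.01548374e-01 -9.53450878e-01 -1.42909678e-01]
 [ 0.00000000e+00  0.00000000e+00  0.00000000e+00  1.00000000e+00]] 299.683434457166 277.16209877704506 215.8489046779522
4.3917 [ 0.17225927 -0.31651709 -0.25047883]
```

View pics/both.png

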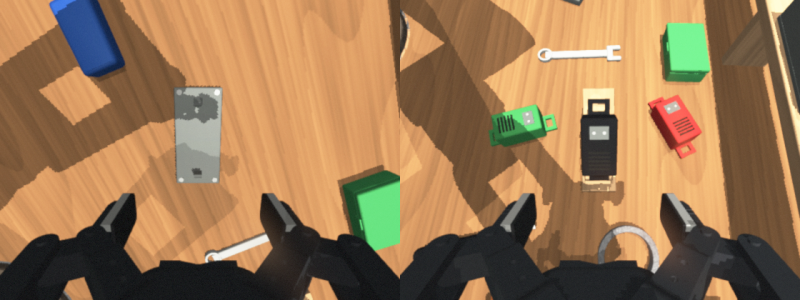

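The wrist views show the base squarely, with its plate at about (174–222, 86–184) in the left half. The charger is also square, at about (582–618, 98–190) in the right half. I'll fit both precisely.

Run:
```python
from h import *
d=np.load("pics/wbase.npz");W=d["W"]
w=W[105:275,225:330].reshape(-1,3);
m=(w[:,2]>.008)&(w[:,2]<.02);p=w[m]
print("n",len(p),"z",np.median(p[:,2]),cv2.minAreaRect(p[:,:2].astype(np.float32)*1000))
r=cv2.minAreaRect(p[:,:2].astype(np.float32)*1000)
# robust: percentiles in axis frame
c=p[:,:2].mean(0); best=min(np.radians(np.arange(60,80,.25)),key=lambda a:np.ptp(np.percentile(p[:,:2]@[-np.sin(a),np.cos(a)],[.5,99.5])))
for nm,a in(("az",best),):
    e=np.array([np.cos(a),np.sin(a)]);f=np.array([-e[1],e[0]])
    l=np.percentile(p[:,:2]@e,[.3,99.7]);k=np.percentile(p[:,:2]@f,[.3,99.7])
    print(np.degrees(a),"len",np.ptp(l),"wid",np.ptp(k),"ctr",e*l.mean()+f*k.mean())
h=w[w[:,2]>.028]; t=(h[:,:2]-(e*l.mean()+f*k.mean()))@np.c_[e,f]
for s in(1,-1): q=t[t[:,0]*s>0]; print("hook",len(q),q.mean(0),q.min(0),q.max(0),h[t[:,0]*s>0][:,2].max())
d=np.load("pics/wchg.npz");W=d["W"];img=d["img"].astype(int)
w=W[125:250,245:315].reshape(-1,3);c=img[125:250,245:315].reshape(-1,3)
m=np.isfinite(w[:,0])&(w[:,2]>.03);p=w[m];dark=c[m].max(1)<110
print("charger pts",m.sum())
n0=np.array([0,-.559,.829]);s=p@n0
hist,ed=np.histogram(s,np.arange(s.min(),s.max(),.002));print([(round(float(a),3),int(b)) for a,b in zip(ed,hist)if b>60])
q=p[s>np.percentile(s,97)-.008]
for _ in range(4):
    cc=q.mean(0);n=np.linalg.svd(q-cc,full_matrices=False)[2][2];n*=np.sign(n[2]);q=p[abs((p-cc)@n)<.003]
print("n",n,"tilt",np.degrees(np.arccos(n[2])),"az of -n",np.degrees(np.arctan2(-n[1],-n[0])),len(q))
X=np.array([0,0,1])-n*n[2];X/=np.linalg.norm(X);Y=np.cross(n,X)
uv=np.c_[(q-cc)@X,(q-cc)@Y];
r=cv2.minAreaRect((uv*1000).astype(np.float32));print("top rect",r,"ctr",cc+X*r[0][0]/1e3+Y*r[0][1]/1e3,"X",X)
# ears below
b=((p-cc)@n);e2=p[dark&(b<-.03)&(b>-.042)];g=np.c_[(e2-cc)@X,(e2-cc)@Y];print("ear pts",len(g),g[g[:,0]>.045].mean(0),g[g[:,0]<-.045].mean(0) if (g[:,0]<-.045).any() else None, np.ptp(g[:,0]))
```

```text
n 8344 z 0.01416179218589117 ((514.15966796875, 221.52392578125), (148.4352264404297, 70.12538146972656), 68.966552734375)
68.75 len 0.14787049656318457 wid 0.0694374093408246 ctr [0.51424541 0.22175153]
hook 89 [ 5.45237401e-02 -5.69382750e-05] [ 0.0513751  -0.00548544] [0.05795097 0.00624473] 0.0360019106480271
hook 52 [-0.05354489 -0.00015907] [-0.05574625 -0.00567706] [-0.05209019  0.00522718] 0.03533673576286278
charger pts 5983
[(0.185, 121), (0.187, 769), (0.189, 199), (0.191, 95), (0.193, 417), (0.195, 66), (0.227, 947), (0.229, 2795)]
n [ 0.03411754 -0.56287754  0.82583586] tilt 34.32667346627183 az of -n 93.4686092109924 4094
top rect ((-2.1274375915527344, 0.04625701904296875), (49.88570022583008, 82.94036102294922), 89.99327087402344) ctr [ 0.58608083 -0.24813028  0.11019265] X [-0.04996446  0.82432301  0.56391057]
ear pts 520 [0.05484998 0.00029564] [-0.0615881   0.00038444] 0.12405092312350716
```

Run:
```python
from h import *
top=np.array([.5861,-.2481,.1102]); az=np.radians(93.47); R=Rtool(az,.600); z=R[:,2]
movep(top-z*.09,R); line_to(top-z*.02,R,feed=.12)
print(line_to(top+z*.034,R,feed=.06,stop_force=8),get_ft_force().round(2))
close_gripper(); pause(.2); print("gap",get_finger_gap(),get_ft_force().round(2))
line_to(top-z*.05,R,feed=.08); print(get_ft_force().round(2),get_finger_gap(),get_time())
movep([.56,-.2,.26],Rtool(np.radians(80),.2)); Rb=Rtool(np.radians(68.9)); movep([.5142,.2217,.15],Rb); pause(.3)
print(get_ft_force().round(2),get_ft_torque().round(2),get_finger_gap(),get_time())
f,W=snap("wrist"); save(f["img"],"wheld.png"); np.savez("pics/wheld.npz",W=W,img=f["img"],p=get_position(),R=get_tool_rot())
```

```text
False [0.73 0.05 0.21]
gap 0.5778360888114943 [-1.93 -3.2   5.97]
[-0.49  0.33 -3.69] 0.578162302083138 8.3167
[-0.73  0.55 -3.55] [0.05 0.01 0.03] 0.5769478565233237 10.9
```

View pics/wheld.png

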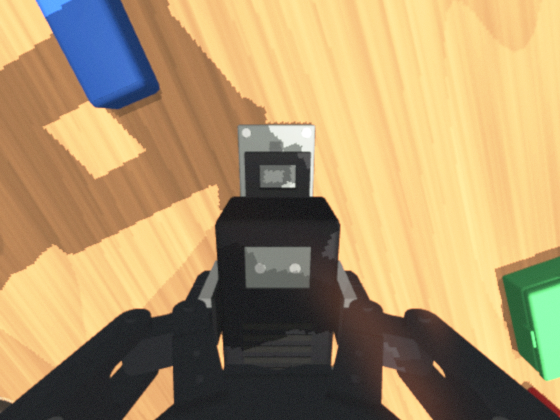

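The charger is held square, with the +x ear and its slot at about (278,176) and the base end behind it at (277,125). Next I'll measure the charger's pose in the tool frame, and the base again from the same picture.

Run:
```python
from h import *
d=np.load("pics/wheld.npz");W=d["W"];img=d["img"].astype(int);p,R=d["p"],d["R"]
print("tcp",p)
T=(W-p)@R  # tool frame
T[...,2]*=-1   # up
t=T[120:400,200:360].reshape(-1,3)
top=t[(abs(t[:,1])<.024)&(t[:,2]>.025)&(t[:,2]<.05)&(t[:,0]>-.01)]
print("top z med",np.median(top[:,2]),len(top))
A=np.c_[top,np.ones(len(top))]; k,*_=np.linalg.lstsq(A[:,[0,1,3]],top[:,2],rcond=None); print("top slope x,y (deg)",np.degrees(k[:2]))
tt=t[abs(t[:,2]-np.median(top[:,2]))<.004]; print("x range",np.percentile(tt[:,0],[.3,99.7]))
for x0 in(.0,.01,.02,.03): 
    q=tt[abs(tt[:,0]-x0)<.004]; print(x0,"y",np.percentile(q[:,1],[1,99]) if len(q) else None)
ear=t[(t[:,0]>.045)&(abs(t[:,2]+.001)<.006)]
if len(ear): print("ear",len(ear),"z",np.median(ear[:,2]),"x max",np.percentile(ear[:,0],99.5),"y",np.percentile(ear[:,1],[1,99])); 
for a in(.055,.061): q=ear[abs(ear[:,0]-a)<.003]; print(a,np.percentile(q[:,1],[1,99]),np.median(q[:,2]))
b=W[120:200,225:330].reshape(-1,3);b=b[abs(b[:,2]-.014)<.004]
az=np.radians(68.9);e=np.array([np.cos(az),np.sin(az)]);f=np.array([-e[1],e[0]])
l=(b[:,:2]-[.5142,.2217])@e;m=(b[:,:2]-[.5142,.2217])@f
print("base",len(b),"xmax",np.percentile(l,99.7)); 
for a in(.066,.071): q=m[abs(l-a)<.003]; print(a,np.percentile(q,[1,99]))
```

```text
tcp [0.51445293 0.22135498 0.15014429]
top z med 0.0335310453415091 13636
top slope x,y (deg) [-1.57116408  0.01690063]
x range [-0.02905407  0.04114514]
0.0 y [-0.02424519  0.02501476]
0.01 y [-0.03000057  0.03348814]
0.02 y [-0.02370658  0.02431583]
0.03 y [-0.02364623  0.02441608]
ear 1673 z -0.0025107519848397448 x max 0.06314143010062934 y [-0.01540021  0.01612604]
0.055 [-0.01542084  0.01613653] -0.002444739429635869
0.061 [-0.01518671  0.01602107] -0.002516307637308803
base 3111 xmax 0.07439755267555337
0.066 [-0.03389927  0.03453558]
0.071 [-0.03416397  0.03429031]
```

Run:
```python
from h import *
R=Rtool(np.radians(68.9)); x,y=.5142,.2218
line_to([x,y,.050],R,feed=.1); pause(.2); print(get_position(),get_ft_force().round(1))
for zt in(.044,.038,.032,.028,.0255,.0235,.022,.021,.020):
    s=line_to([x,y,zt],R,feed=.02,stop_force=35); print(zt,s,get_position().round(4),get_ft_force().round(1),get_ft_torque().round(2))
    if s or abs(get_ft_force()[2])>40: break
print(get_finger_gap(),get_time())
f,W=snap("wrist"); save(f["img"],"wdown.png"); f,W2=snap("side"); save(cv2.resize(f["img"][150:240,160:280],(800,600),interpolation=cv2.INTER_CUBIC),"sdown.png")
```

```text
[0.51450609 0.22191457 0.0505087 ] [-0.3 -0.6 -4.4]
0.044 False [0.514  0.2217 0.0438] [-0.1  0.5 -3.4] [-0.    0.01  0.06]
0.038 False [0.5141 0.2218 0.0379] [-0.3  0.7 -4.3] [-0.01  0.07  0.03]
0.032 False [0.5147 0.2219 0.0324] [-0.1 -0.3  6.2] [-0.3   0.04 -0.02]
0.028 False [0.5147 0.2218 0.0279] [ 4.5 -2.7 -5.6] [-0.23 -0.85  0.1 ]
0.0255 False [0.5143 0.2218 0.0253] [ 4.1 -2.1 -3. ] [-0.23 -0.75  0.06]
0.0235 False [0.5133 0.2216 0.023 ] [ 0.2  0.5 -2.9] [ 0.06  0.   -0.02]
0.022 False [0.5136 0.2217 0.0227] [-6.8 -2.1 18.8] [-0.35  0.8   0.02]
0.021 False [0.5136 0.2217 0.0227] [-12.   -4.5  39.9] [-0.72  1.62 -0.02]
0.02 False [0.5136 0.2217 0.0226] [-17.8  -6.1  60.8] [-1.02  2.54 -0.02]
0.5749423379809497 15.275
```

View pics/wdown.png

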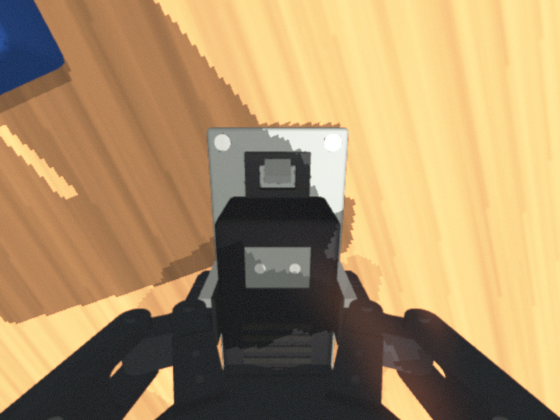

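The hook head shows through the +x slot at (278,172), and the hard stop at z=0.0227 matches the predicted home height of 0.0225. I'll relax the push, release, back off and check both ends.

Run:
```python
from h import *
R=Rtool(np.radians(68.9)); x,y=.5136,.2217
line_to([x,y,.0226],R,feed=.02); print(get_ft_force().round(1))
let_go(); pause(.2); line_to([x,y,.19],R,feed=.12); pause(.2); print(get_ft_force().round(1),get_position())
f,W=snap("wrist"); 
a=np.radians(68.9);e=np.array([np.cos(a),np.sin(a)]);g=np.array([-e[1],e[0]])
w=W[60:300,200:350].reshape(-1,3);c=f["img"].astype(int)[60:300,200:350].reshape(-1,3)
l=(w[:,:2]-[.5142,.2217])@e;m=(w[:,:2]-[.5142,.2217])@g;dark=c.max(1)<100
# top plane
t=(w[:,2]>.048)&(w[:,2]<.066);A=np.c_[l,m,np.ones(len(l))][t]
k,*_=np.linalg.lstsq(A,w[t,2],rcond=None);print("top z",k[2],"slopes deg",np.degrees(k[:2]),"l",np.percentile(l[t],[.5,99.5]),"m",np.percentile(m[t],[.5,99.5]))
for s in(1,-1):
    q=dark&(abs(s*l-.0612)<.0025)&(abs(m)<.013)&(w[:,2]>.012)&(w[:,2]<.04); hk=(abs(s*l-.054)<.009)&(abs(m)<.006)&(w[:,2]>.024)
    side=dark&(abs(s*l-.053)<.009)&(abs(abs(m)-.0125)<.0025)&(w[:,2]<.04)
    print("end",s,"bar top z",np.median(w[q,2]),q.sum(),"ear sides z",np.median(w[side,2]),side.sum(),"hook max z",w[hk,2].max() if hk.any() else None,hk.sum(),"hook l",np.median(l[hk]))
save(cv2.resize(f["img"][90:290,180:380],(600,600),interpolation=cv2.INTER_CUBIC),"final.png");print(get_time())
```

```text
[-3.8 -0.2 12.8]
[ 0.1  0.2 -0.2] [0.513381   0.2216432  0.18951146]
top z 0.05610188248083446 slopes deg [-0.35416675 -0.0338001 ] l [-0.04144783  0.04114366] m [-0.02438167  0.02496281]
end 1 bar top z 0.020396094672266885 127 ear sides z 0.02017652753126442 178 hook max z 0.035286074451186755 120 hook l 0.05585208910003834
end -1 bar top z 0.020046456941375163 64 ear sides z 0.01996728879082832 36 hook max z 0.034843741922801486 44 hook l -0.053858483321040825
18.1
```

View pics/final.png

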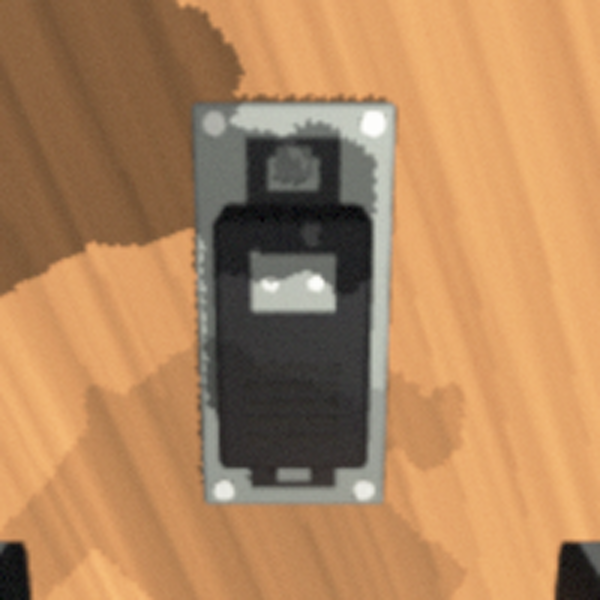

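The charger sits flat and centred. Its top is at 0.056 m and both ears' tops are at 0.020 m, which are the home heights, and both hooks stand upright through their slots (at (293,165) and (293,474)). I'll hand the job in.

```bash
python3 -c "
from workcell import *
sign_off();print(get_time())"
```

```text
the job is handed in; nothing more can be done
the job is handed in; nothing more can be done
```

The charger is back on its mounting base with both hooks clicked, and I handed the job in after about 18 s of the 64 s allowed. I took it off the rest with the tool leaning 34°, levelled it over the base and pushed it straight down. I then eased off the push, opened the gripper and backed away.

- **Seating:** the wrist camera puts the charger's top at 56.1 mm, against 56 mm when fully home. The ears' tops are at 20.4 and 20.0 mm, against 20 mm. The charger is centred to within about 0.5 mm.
- **Hooks:** both stand straight up through their slots at about 35 mm. The force dropped between steps of the push and rose again at the hard stop.
- **Push force:** it peaked at about 61 N at the stop, below the 120 N that crushes the base. I had set it to halt at a 35 N rise, but I pushed in short steps and that limit restarted with each one, so it never tripped.
- **Other objects:** I felt no unexpected contact while moving and kept well above the other items. I did not measure their positions again afterwards.
- **One reading disagreed:** while the charger was held, its top seemed tilted by 1.6°, but the ear looked level. Once seated, the tilt measured only 0.35°.

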